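# Refit the filter cover of a vacuum sealer

## Task

Put the white filter cover back on the vacuum sealer: tuck its lip under the steel ledge with the cover tilted, then swing it down and press it until the sprung catch snaps over its opposite edge and it lies flush and fully home. Work gently, never forcing the cover or the sealer, let go at the end, and leave the spice jar on the table and the little cup on the sealer where they stand.

Things in the scene. Friction and masses are not known exactly. Their poses are not given: they have to be found in the camera images.
- cover: Loose white plastic filter cover, 0.14-0.28 kg, flat on the table, rib up; origin: centre of its underside. x runs from lip end to far edge (starts within 0.6 rad of straight back to the robot), y along the rib, z up. Plate 110 (x) x 90 (y) x 8 mm. Lip 14 (x) x 60 (y) x 4 mm continues the underside beyond the -x edge. Rib 12 (x) x 60 (y) mm stands 28 mm above the plate.
- rib (a point): Centre of the cover's grip rib (rigid, to be pinched across its 12 mm): 10 mm to +x of the cover's middle, 22 mm above its underside, 14 mm below the rib's top, 14 mm above the plate's top. Axes as the cover's.
- lip (a point): Middle of the end of the cover's lip: 79 mm to -x of the rib's centre, 2 mm above the cover's underside (half-way through the 4 mm lip). Axes as the cover's.
- far_edge (a point): Middle of the lower far edge of the cover: 45 mm to +x of the rib's centre, on the underside plane. Axes as the cover's.
- sealer: Fixed metal vacuum sealer, 240 x 240 x 70 mm, with an open filter well in the middle of its top; origin: centre of its underside, on the table. x points from the ledge end (away from the robot) to the catch end (near the robot), within 0.25 rad of straight back; z up. A small cup stands on it near its +x +y corner and must stay there.
- well (a point): Centre of the well at seat height, 8 mm below the sealer's top; axes as the sealer's. The well is 96 mm wide (y), with end walls at x = -70 and 56 mm. Side strips (x -55 to 56, |y| 36 to 48 mm) carry the plate at z = 0; elsewhere it is 32 mm deep. Seated, the cover lies parallel to these axes, underside at z = 0, its middle within 1 mm (x) and 3 mm (y) of this point.
- ledge (a point): Middle of the lower free edge of the steel ledge that reaches over the well's -x end: 59 mm to -x of the well's centre, 5.5 mm above the seat. The ledge is 3.5 mm thick; under it the pocket is 11 mm long (x) to the end wall and open downwards. The lip goes under it.
- catch_tip (a point): Tip of the black sprung catch at the middle of the well's +x end, 30 mm wide: 51 mm to +x of the well's centre, 11 mm above the seat. Its flat underside lies 9 mm above the seat, 1 mm over a seated plate, so it snaps only over a cover pressed right down; from 11 to 22 mm a ramp leans away to +x; its housing is 26 mm high, out to x = 79 mm. Moves with the catch.
- catch (a joint): Slide of the catch, m: 0 at rest (also once snapped over the seated cover), up to 0.009 pushed back to +x. The far edge of the cover coming down the ramp pushes it back; then it springs over the cover's top. It takes a push down on the rib of about 5 to 12 N; the cover's weight is not enough. More than 30 N between cover and sealer, or 15 N of robot on sealer, is forcing.
- spice_jar: Bystander, to be left where it is: spice jar on the table, 40 mm wide, 85 mm tall; origin under its centre.
- salt_cup: Bystander, to be left where it is: small white cup on the sealer, 40 mm wide and tall; origin under its centre.
Things that resemble listed ones, but are neither listed nor needed, are in the scene too. What is shaped like the cover but blue is not meant.

How it is judged:
On the way:
1. the cover's lip is tucked at least 4 mm under the ledge while the cover is tilted by more than 8 degrees (x of lip in the frame of well below -0.063 m and z of lip in the frame of well between -0.02 and 0.004 m and angle between rib's own z axis and vertical above 0.14 rad), for 0.1 s.
At the end, for the whole second after the job is handed in: The cover lies in the well with its lip at least 5 mm under the ledge, its far edge within 3 mm of the seat, tilted less than 0.04 rad, the catch sprung back over it (joint under 1.5 mm), at rest and released (x of lip in the frame of well below -0.064 m and z of lip in the frame of well between -0.001 and 0.005 m and z of far_edge in the frame of well between -0.002 and 0.003 m and angle between rib's own z axis and vertical below 0.04 rad and value of joint catch below 0.0015 m and linear speed of cover below 0.01 m/s); the robot touches nothing.
It fails at once if the cover and the sealer (with its catch) press on one another with more than 30 N (contact force between cover and sealer above 30 N).
It fails at once if the robot presses on the sealer with more than 15 N (contact force between any of the fingers, the arm and sealer above 15 N).
It fails at once if the spice jar or the small cup is moved by more than 20 mm (distance of any of spice_jar, salt_cup from where it was at the start of the episode above 0.02 m).
It also fails if it takes over 64 s, if anything falls off the work surface, if the arm or the gripper's body presses on something with over 40 N, if the wrist force passes 120 N, or if a joint passes its speed limit or range.

## Robot

A 6-joint arm with a two-finger parallel gripper is mounted at the origin on the work surface. World frame = base frame: x ahead of the robot, y to its left, z up, the work surface at z = 0. Lengths are in m, angles in rad, forces in N, time in s.
With the tool pointing down it reaches from about 0.35 to 0.775 m from the base axis. Payload 5.5 kg.
Tool frame: the origin (TCP) lies on the centre line of the jaws, within the pads' length; the fingertips stand 8 mm ahead of it and the grasp point (between the pads) lies 11 mm behind it; z points along the fingers, y is the direction in which the jaws open and shut (so a half turn about z gives the same grasp; the last joint's range is limited). The gripper opens to 85 mm and grips with 20 to 120 N. Pads are 22 mm wide; open, the fingers measure 114 mm over their backs; the gripper's body (76 mm by 85 mm) begins 54 mm behind the grasp point. The pads swing forward as they close: fully open they stand 13 mm farther back than shut.
Start: joints at [1.197, 0.313, 0.046, 1.304, 0, 1.431], TCP at [0.133, 0.559, 0.239] pointing down, gripper open.
Joint ranges: [-2.76, 2.76], [-0.86, 1.69], [-1.03, 1.26], [-2.2, 2.34], [-1.47, 1.5], [-3.14, 3.14]. Speed limits (rad/s): [2.57, 2.57, 3.14, 3.14, 3.14, 3.14].

## Interface

Orientations are given as a unit quaternion [w, x, y, z].
In Python, from workcell import env gives the robot as it stands. The module is installed in compiled form; this text tells all that it offers.
- The arm moves only by the tool play_rows, never from a script. Its argument "steps" is a list of rows, each an object with "claw": the closure in counts, from 0 (fully open) to 255 (shut); "dp": the shift along the tool's x, y, z in m, a list of three; "angular": the turn, a rotation vector about the tool's x, y, z in degrees, a list of three. In form: [{"claw": claw, "dp": [dx, dy, dz], "angular": [wx, wy, wz]}, ...]. A call has exactly 8 rows; each row shifts and turns the commanded pose from where the row before left it, along the tool's axes as they then stand; what a row does not reach is not made up. A row lasts 1/12 s, in which the tool goes at most 41.7 mm and 7.16 degrees, less where a joint would pass 70% of its speed; a pose out of reach is approached as far as the arm can. A call is refused whole if a number of a shift passes 0.0417 or a number of a turn 7.16, either way. A call with a gripper value outside its range is refused whole. The fingers move at their own pace and stop on an object; "force" is the grip in N (left out, the last holds). Time passes only in rows, so rows that do not move let the fingers close, or fill a call up. It gives the time, the measured TCP pose, the force and the opening at its end, in the units of the state.
- env.get_state(): the state, without advancing time (a new reading comes with each control period).
- env.read_camera(name): name is "side" or "top" or "wrist"; returns (picture, depth): 480x640x3 uint8, red, green, blue; 480x640 float32, m along the optical axis (not along the pixel's ray), 0 where there is no reading.
- env.calibration(name): a dict with "fx", "fy", "cx", "cy" (pixels), "world_from_camera" (4x4, takes a point from camera to world coordinates); the wrist camera has in their place "hand_eye" (4x4, takes a point from camera to tool coordinates, whose origin is the TCP and whose axes are the flange's). Camera axes: x right, y down, z forward; pixel columns grow to the right and rows downward; lengths in m; the calibration is good to about 2 mm. A picture is of the moment at which its call begins: read the wrist's pose just before it. calibration takes no time and is no camera call.
- env.hand_in(): hands the job in, once; it reports no verdict.
The state is a dict: "clock": time; "joint_pos": joint angles; "qvel": joint speeds; "tau": joint torques, N m; "tcp_pos": TCP position; "orientation": TCP orientation; "wrist_force": force on the tool from outside, world axes, zero at the start; "ft_torque": the same for the moment, N m; "finger_gap": finger opening in m.
Only numpy, scipy, OpenCV 4.12 (cv2) and the standard library are available. Lean on these libraries where they do the work, as an engineer would, in place of code of your own. Each camera call takes 0.05 s, during which the arm holds its last target. There are 200 camera calls.

## Working session

There is one attempt and no reset: what is moved stays moved. The work goes in short steps, Python scripts to look and compute and a tool call to move; the robot and the scene stay as the last step left them, time stands still between calls to the robot, and variables do not carry over. Pictures are saved under pics/ and viewed, about 8 in all and at most 12, crops included, and the job is handed in when it is done.

Besides the shell and the picture viewer there is one more tool, called as name([rows], argument=value, ...), one row to a line, values as JSON. play_rows: Moves the arm, as the interface text tells. Its arguments: {"type":"object","properties":{"steps":{"type":"array","items":{"type":"object","properties":{"claw":{"type":"number"},"dp":{"type":"array","items":{"type":"number"}},"angular":{"type":"array","items":{"type":"number"}}}}},"force":{"type":"number"}},"required":["steps"]}

```bash
mkdir -p pics; cat > h.py <<'E'
from workcell import env
import numpy as np, cv2
from scipy.spatial.transform import Rotation as R
np.set_printoptions(precision=4,suppress=True)
def rot(q): return R.from_quat([q[1],q[2],q[3],q[0]])
def snap(n):
    s=env.get_state(); p,d=env.read_camera(n); c=env.calibration(n)
    if n=='wrist':
        T=np.eye(4);T[:3,:3]=rot(s['orientation']).as_matrix();T[:3,3]=s['tcp_pos'];T=T@np.array(c['hand_eye'])
    else: T=np.array(c['world_from_camera'])
    np.savez(f'{n}.npz',p=p,d=d,T=T,k=[c['fx'],c['fy'],c['cx'],c['cy']]); return p,d,T
def load(n):
    z=np.load(f'{n}.npz'); return z['p'],z['d'],z['T'],z['k']
def cloud(n):
    p,d,T,k=load(n); v,u=np.mgrid[:480,:640]
    P=np.stack([(u-k[2])/k[0]*d,(v-k[3])/k[1]*d,d],-1)@T[:3,:3].T+T[:3,3]
    P[d==0]=np.nan; return p,P
def save(name,p): cv2.imwrite('pics/'+name,cv2.cvtColor(p,cv2.COLOR_RGB2BGR))
E
python3 - <<'E'
from h import *
a=snap('top')[0];b=snap('side')[0]
save('top1.png',a);save('side1.png',b)
for n in('top','side'):
    p,d,T,k=load(n);print(n,T,k)
print(env.get_state())
E
```

```text
top [[ 0.0134 -0.9838  0.1786  0.3544]
 [-0.9999 -0.0152 -0.0083 -0.0294]
 [ 0.0109 -0.1784 -0.9839  0.9886]
 [ 0.      0.      0.      1.    ]] [448.7104 448.7104 322.6345 236.7237]
side [[ 0.8865 -0.264   0.3801  0.065 ]
 [-0.4626 -0.5245  0.7147 -0.943 ]
 [ 0.0107 -0.8094 -0.5871  0.831 ]
 [ 0.      0.      0.      1.    ]] [623.5674 623.5674 322.4265 237.9175]
{'clock': 0.1, 'joint_pos': array([1.1974, 0.3139, 0.0451, 1.3036, 0.    , 1.4312]), 'qvel': array([ 0.0001,  0.0005,  0.0039,  0.0016, -0.0002,  0.    ]), 'tau': array([  0.0019, -48.1727,  29.9243,   0.0128,  -0.0001,  -0.    ]), 'tcp_pos': array([0.1331, 0.5589, 0.2385]), 'orientation': array([-0.0002,  0.1167,  0.9932, -0.0008]), 'wrist_force': array([-0.7207,  0.7059,  0.7361]), 'ft_torque': array([ 0.0107, -0.0053,  0.003 ]), 'finger_gap': 0.08538799066763784}
```

View pics/top1.png

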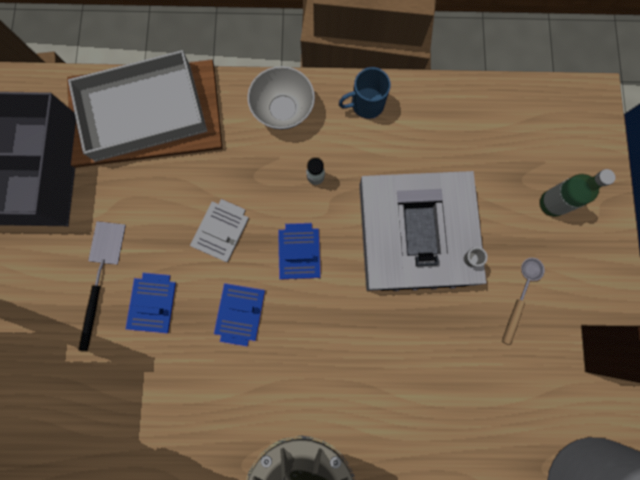

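View pics/side1.png

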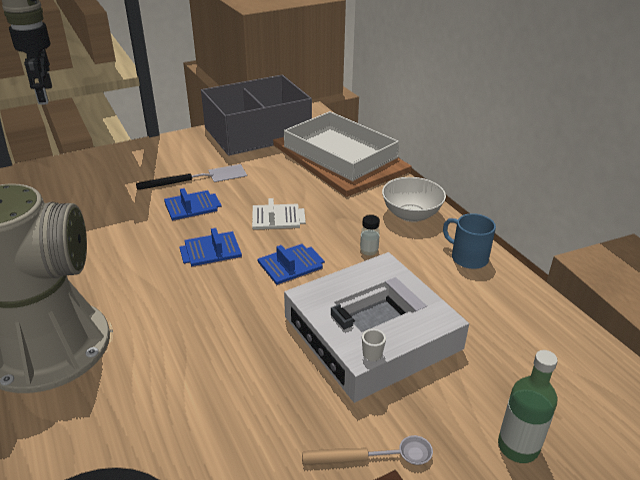

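The top view shows the white cover at about (220,230). Lookalikes are the blue ones at (299,251), (151,303) and (240,313), plus a spatula blade at (107,243). The sealer is at (422,232), with the cup at (477,259) and the jar at (316,169). The white one at (220,230) is the target, so I'll crop in on it and measure.

```bash
python3 - <<'E'
from h import *
p,P=cloud('top')
a=cv2.resize(p[190:270,180:260],None,fx=5,fy=5,interpolation=cv2.INTER_CUBIC)
b=cv2.resize(p[165:295,355:490],None,fx=3,fy=3,interpolation=cv2.INTER_CUBIC)
o=np.zeros((400,810,3),np.uint8);o[:400,:400]=a;o[:390,404:809]=b;save('crop1.png',o[:,:800])
for nm in('top','side'):
    p,P=cloud(nm)
    z=P[...,2]; hsv=cv2.cvtColor(p,cv2.COLOR_RGB2HSV)
    box=(P[...,0]>.25)&(P[...,0]<.55)&(P[...,1]>.1)&(P[...,1]<.32)
    m=box&(z>.004)&(z<.06)&(hsv[...,1]<40)
    n,l,st,c=cv2.connectedComponentsWithStats(m.astype(np.uint8))
    for i in range(1,n):
        if st[i,4]>100:
            Q=P[l==i]; print(nm,'cov',st[i],cv2.minAreaRect(Q[:,:2].astype(np.float32)),np.percentile(Q[:,2],[5,50,95]))
            r=Q[Q[:,2]>.022]; 
            if len(r)>5: print(' rib',len(r),cv2.minAreaRect(r[:,:2].astype(np.float32)),r.mean(0),r[:,2].max())
    box=(P[...,0]>.3)&(P[...,0]<.75)&(P[...,1]<.0)&(P[...,1]>-.45)
    m=box&(abs(z-.07)<.006)
    Q=P[m];print(nm,'sealer',len(Q),np.median(Q[:,2]))
    n,l,st,c=cv2.connectedComponentsWithStats(m.astype(np.uint8));i=1+st[1:,4].argmax();Q=P[l==i]
    print(st[i],cv2.minAreaRect(Q[:,:2].astype(np.float32)))
E
```

```text
top cov [ 190  225   53   36 1171] ((0.5289567708969116, 0.19845432043075562), (0.09150077402591705, 0.08147097378969193), 67.19196319580078) [0.0056 0.0089 0.0367]
 rib 176 ((0.5328108072280884, 0.1966691017150879), (0.060522884130477905, 0.012304699048399925), 66.8969497680664) [0.5319 0.1956 0.0353] 0.039977353253482506
top sealer 10158 0.07064276062695024
[ 361  171  125  118 9994] ((0.5430829524993896, -0.24524860084056854), (0.24133330583572388, 0.24139593541622162), 3.7506556510925293)
side cov [252 198  36  31 644] ((0.5285228490829468, 0.19613966345787048), (0.09624875336885452, 0.08102146536111832), 65.89788055419922) [0.0055 0.0092 0.0363]
 rib 91 ((0.5327546000480652, 0.19503246247768402), (0.06703510135412216, 0.00977938063442707), 65.98400115966797) [0.5298 0.189  0.0341] 0.04055215375842536
side sealer 9698 0.07037761807175025
[ 284  252  185  127 9596] ((0.5429123044013977, -0.24509167671203613), (0.24442091584205627, 0.24538151919841766), 3.6742899417877197)
```

View pics/crop1.png

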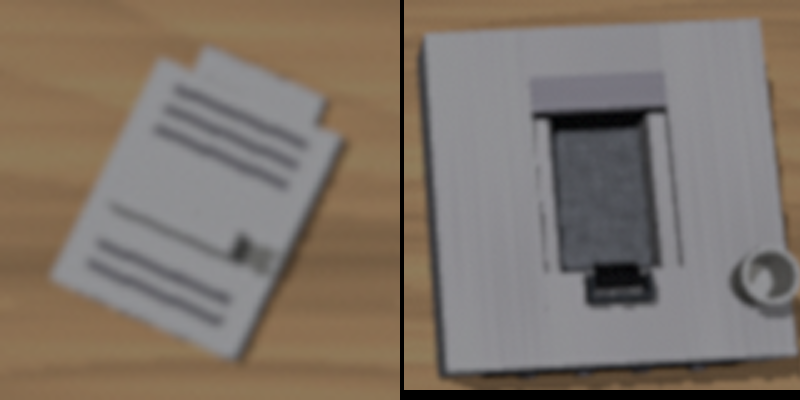

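```bash
cat >> h.py <<'E'
def quat_tool(yaw,tilt=0):
    "tool y along object x (yaw, deg) ; tilt = far edge raised (deg), about object y"
    o=R.from_euler('z',yaw,degrees=True)*R.from_euler('y',-tilt,degrees=True)
    # tool y = obj x, tool z = -obj z, tool x = obj y
    return o*R.from_matrix(np.array([[0,1,0],[1,0,0],[0,0,-1.]])), o
def plan(pos,Rt,n,show=True):
    s=env.get_state(); p=np.array(s['tcp_pos']); r=rot(s['orientation'])
    rv=(r.inv()*Rt).as_rotvec(degrees=True)/n; d=(np.array(pos)-p)/n
    for i in range(n):
        print(np.round(r.inv().apply(d),4).tolist(),np.round(rv,2).tolist()); r=r*R.from_rotvec(rv,degrees=True)
E
python3 - <<'E'
from h import *
Rt,_=quat_tool(156.8); plan([.533,.196,.17],Rt,16)
p,P=cloud('top')
# cover full footprint + sealer features
z=P[...,2];hsv=cv2.cvtColor(p,cv2.COLOR_RGB2HSV)
m=(hsv[...,1]<40)&(z>.004)&(z<.015); m[:,:185]=0;m[:,255:]=0;m[:195]=0;m[265:]=0
Q=P[m];print(len(Q),cv2.minAreaRect(Q[:,:2].astype(np.float32)))
E
```

```text
[-0.0296, -0.0163, 0.0043] [-0.0, -0.0, -5.01]
[-0.028, -0.0188, 0.0043] [-0.0, -0.0, -5.01]
[-0.0263, -0.0212, 0.0043] [-0.0, -0.0, -5.01]
[-0.0243, -0.0234, 0.0043] [-0.0, -0.0, -5.01]
[-0.0222, -0.0254, 0.0043] [-0.0, -0.0, -5.01]
[-0.0199, -0.0273, 0.0043] [-0.0, -0.0, -5.01]
[-0.0174, -0.0289, 0.0043] [-0.0, -0.0, -5.01]
[-0.0148, -0.0303, 0.0043] [-0.0, -0.0, -5.01]
[-0.0121, -0.0315, 0.0043] [-0.0, -0.0, -5.01]
[-0.0093, -0.0324, 0.0043] [-0.0, -0.0, -5.01]
[-0.0065, -0.0331, 0.0043] [-0.0, -0.0, -5.01]
[-0.0036, -0.0336, 0.0043] [-0.0, -0.0, -5.01]
[-0.0006, -0.0337, 0.0043] [-0.0, -0.0, -5.01]
[0.0023, -0.0337, 0.0043] [-0.0, -0.0, -5.01]
[0.0053, -0.0333, 0.0043] [-0.0, -0.0, -5.01]
[0.0082, -0.0328, 0.0043] [-0.0, -0.0, -5.01]
1886 ((0.5483376979827881, 0.19033491611480713), (0.0915214866399765, 0.12357977777719498), 67.25679779052734)
```

play_rows([
  {"claw":0,"dp":[-0.0296,-0.0163,0.0043],"angular":[0,0,-5]},
  {"claw":0,"dp":[-0.028,-0.0188,0.0043],"angular":[0,0,-5]},
  {"claw":0,"dp":[-0.0263,-0.0212,0.0043],"angular":[0,0,-5]},
  {"claw":0,"dp":[-0.0243,-0.0234,0.0043],"angular":[0,0,-5]},
  {"claw":0,"dp":[-0.0222,-0.0254,0.0043],"angular":[0,0,-5]},
  {"claw":0,"dp":[-0.0199,-0.0273,0.0043],"angular":[0,0,-5]},
  {"claw":0,"dp":[-0.0174,-0.0289,0.0043],"angular":[0,0,-5]},
  {"claw":0,"dp":[-0.0148,-0.0303,0.0043],"angular":[0,0,-5]},
])

```text
clock: 0.77
tcp_pos: [0.3337, 0.3763, 0.2044]
orientation: [-0.0, -0.232, 0.973, -0.0]
wrist_force: [0.7, 0.1, 0.4]
finger_gap: 0.0857
```

play_rows([
  {"claw":0,"dp":[-0.0121,-0.0315,0.0043],"angular":[0,0,-5]},
  {"claw":0,"dp":[-0.0093,-0.0324,0.0043],"angular":[0,0,-5]},
  {"claw":0,"dp":[-0.0065,-0.0331,0.0043],"angular":[0,0,-5]},
  {"claw":0,"dp":[-0.0036,-0.0336,0.0043],"angular":[0,0,-5]},
  {"claw":0,"dp":[-0.0006,-0.0337,0.0043],"angular":[0,0,-5]},
  {"claw":0,"dp":[0.0023,-0.0337,0.0043],"angular":[0,0,-5]},
  {"claw":0,"dp":[0.0053,-0.0333,0.0043],"angular":[0,0,-5]},
  {"claw":0,"dp":[0.0082,-0.0328,0.0043],"angular":[0,0,-5]},
])

```text
clock: 1.43
tcp_pos: [0.5332, 0.1944, 0.1699]
orientation: [-0.0, -0.551, 0.835, 0.0]
wrist_force: [-0.3, 1.6, -0.2]
finger_gap: 0.0854
```

```bash
python3 - <<'E'
from h import *
p,d,T=snap('wrist'); save('w1.png',p); s=env.get_state();print(s['tcp_pos'],s['orientation'],s['clock'],s['joint_pos'])
p,P=cloud('wrist');z=P[...,2];hsv=cv2.cvtColor(p,cv2.COLOR_RGB2HSV)
near=np.hypot(P[...,0]-.54,P[...,1]-.193)<.1
for lo,hi in((.004,.015),(.03,.042)):
    m=near&(hsv[...,1]<50)&(z>lo)&(z<hi);Q=P[m]
    if len(Q)>5:print(len(Q),cv2.minAreaRect(Q[:,:2].astype(np.float32)),np.median(Q[:,2]))
Rt,_=quat_tool(156.9); plan([.5328,.1965,.020],Rt,8)
E
```

```text
[0.5378 0.1905 0.1689] [ 0.0003 -0.5508  0.8346 -0.0018] 1.4833 [ 0.2013  0.3327 -0.1012  1.1351 -0.0031 -0.9654]
12677 ((0.5508934259414673, 0.19048035144805908), (0.09051325172185898, 0.12388893961906433), 66.99459838867188) 0.008201403980844013
1164 ((0.5354454517364502, 0.19699977338314056), (0.06049828231334686, 0.011626080609858036), 67.16891479492188) 0.03616493187262804
[-0.0005, 0.0009, 0.0186] [-0.02, -0.01, -0.01]
[-0.0005, 0.0009, 0.0186] [-0.02, -0.01, -0.01]
[-0.0005, 0.0009, 0.0186] [-0.02, -0.01, -0.01]
[-0.0005, 0.0009, 0.0186] [-0.02, -0.01, -0.01]
[-0.0005, 0.0009, 0.0186] [-0.02, -0.01, -0.01]
[-0.0005, 0.0009, 0.0186] [-0.02, -0.01, -0.01]
[-0.0005, 0.0009, 0.0186] [-0.02, -0.01, -0.01]
[-0.0004, 0.0009, 0.0186] [-0.02, -0.01, -0.01]
```

View pics/w1.png

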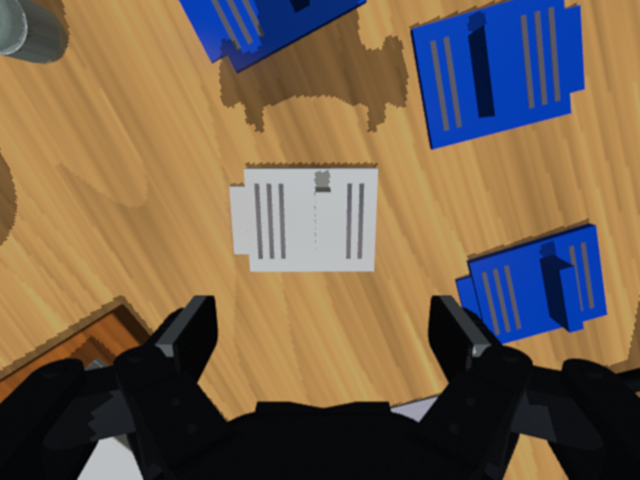

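The wrist view shows the white cover at about (313,218), with its rib vertical at x≈320 and the lip at left (240,218). The jaws are aligned across the rib. The arm was still settling, so I'll measure again now it's at rest.

```bash
cat > m.py <<'E'
from h import *
p,d,T=snap('wrist'); s=env.get_state();print(s['tcp_pos'],s['orientation'],s['clock'])
p,P=cloud('wrist');z=P[...,2];hsv=cv2.cvtColor(p,cv2.COLOR_RGB2HSV)
near=np.hypot(P[...,0]-.54,P[...,1]-.193)<.1
for lo,hi in((.004,.015),(.03,.042)):
    m=near&(hsv[...,1]<50)&(z>lo)&(z<hi);Q=P[m]
    if len(Q)>5:print(len(Q),cv2.minAreaRect(Q[:,:2].astype(np.float32)),np.median(Q[:,2]))
E
python3 - <<'E'
from h import *
snap('wrist');snap('wrist');snap('wrist')
import m
Rt,_=quat_tool(157); plan([.5335,.1968,.020],Rt,8)
E
```

```text
[0.5318 0.1957 0.1699] [-0.0007 -0.5485  0.8362  0.0005] 1.6833
12693 ((0.550959587097168, 0.1904294490814209), (0.09046719968318939, 0.12392944097518921), 67.00460815429688) 0.008219480515078093
1183 ((0.5352951288223267, 0.19699816405773163), (0.06036381050944328, 0.011858252808451653), 66.7807388305664) 0.036212130830200695
[-0.0002, -0.0002, 0.0187] [0.01, -0.0, -0.06]
[-0.0002, -0.0002, 0.0187] [0.01, -0.0, -0.06]
[-0.0002, -0.0002, 0.0187] [0.01, -0.0, -0.06]
[-0.0002, -0.0002, 0.0187] [0.01, -0.0, -0.06]
[-0.0002, -0.0002, 0.0187] [0.01, -0.0, -0.06]
[-0.0002, -0.0002, 0.0187] [0.01, -0.0, -0.06]
[-0.0002, -0.0001, 0.0187] [0.01, -0.0, -0.06]
[-0.0002, -0.0001, 0.0187] [0.01, -0.0, -0.06]
```

play_rows([
  {"claw":0,"dp":[-0.0001,-0.0001,0.026],"angular":[0,0,0]},
  {"claw":0,"dp":[-0.0001,-0.0001,0.026],"angular":[0,0,0]},
  {"claw":0,"dp":[-0.0001,-0.0001,0.026],"angular":[0,0,0]},
  {"claw":0,"dp":[-0.0001,-0.0001,0.026],"angular":[0,0,0]},
  {"claw":0,"dp":[-0.0001,-0.0001,0.022],"angular":[0,0,0]},
  {"claw":0,"dp":[0,0,0.013],"angular":[0,0,0]},
  {"claw":0,"dp":[0,0,0.008],"angular":[0,0,0]},
  {"claw":0,"dp":[0,0,0.002],"angular":[0,0,0]},
], force=40)

```text
clock: 2.35
tcp_pos: [0.5312, 0.1969, 0.0203]
orientation: [-0.001, -0.55, 0.835, 0.001]
wrist_force: [0.2, 0.7, 0.3]
finger_gap: 0.0854
```

play_rows([
  {"claw":150,"dp":[0,0,0],"angular":[0,0,0]},
  {"claw":180,"dp":[0,0,0],"angular":[0,0,0]},
  {"claw":200,"dp":[0,0,0],"angular":[0,0,0]},
  {"claw":255,"dp":[0,0,0],"angular":[0,0,0]},
  {"claw":255,"dp":[0,0,0],"angular":[0,0,0]},
  {"claw":255,"dp":[0,0,0],"angular":[0,0,0]},
  {"claw":255,"dp":[0,0,0],"angular":[0,0,0]},
  {"claw":255,"dp":[0,0,0],"angular":[0,0,0]},
], force=40)

```text
clock: 3.02
tcp_pos: [0.5337, 0.1961, 0.0222]
orientation: [0.001, -0.549, 0.836, -0.0]
wrist_force: [-0.2, -0.7, 4.6]
finger_gap: 0.0112
```

play_rows([
  {"claw":255,"dp":[0,0,-0.005],"angular":[0,0,0]},
  {"claw":255,"dp":[0,0,-0.01],"angular":[0,0,0]},
  {"claw":255,"dp":[0,0,-0.025],"angular":[0,0,0]},
  {"claw":255,"dp":[0,0,-0.03],"angular":[0,0,0]},
  {"claw":255,"dp":[0,0,-0.03],"angular":[0,0,0]},
  {"claw":255,"dp":[0,0,-0.03],"angular":[0,0,0]},
  {"claw":255,"dp":[0,0,-0.03],"angular":[0,0,0]},
  {"claw":255,"dp":[0,0,-0.02],"angular":[0,0,0]},
])

```text
clock: 3.68
tcp_pos: [0.5334, 0.1962, 0.205]
orientation: [0.001, -0.549, 0.836, -0.0]
wrist_force: [1.1, -0.5, -2.9]
finger_gap: 0.0109
```

```bash
python3 - <<'E'
from h import *
s=env.get_state();print(s['tcp_pos'],s['wrist_force'],s['finger_gap'])
Rt,o=quat_tool(183.7,20); plan([.533,-.245,.21],Rt,16)
E
```

```text
[0.5334 0.1962 0.205 ] [ 1.1374 -0.4511 -2.9317] 0.010926325187551177
[0.0253, -0.0109, -0.0003] [-1.24, 0.3, -1.68]
[0.0256, -0.0102, -0.0004] [-1.24, 0.3, -1.68]
[0.0259, -0.0094, -0.0005] [-1.24, 0.3, -1.68]
[0.0262, -0.0086, -0.0006] [-1.24, 0.3, -1.68]
[0.0264, -0.0079, -0.0006] [-1.24, 0.3, -1.68]
[0.0266, -0.0071, -0.0006] [-1.24, 0.3, -1.68]
[0.0268, -0.0063, -0.0006] [-1.24, 0.3, -1.68]
[0.027, -0.0055, -0.0006] [-1.24, 0.3, -1.68]
[0.0272, -0.0047, -0.0006] [-1.24, 0.3, -1.68]
[0.0273, -0.0039, -0.0005] [-1.24, 0.3, -1.68]
[0.0274, -0.003, -0.0005] [-1.24, 0.3, -1.68]
[0.0275, -0.0022, -0.0004] [-1.24, 0.3, -1.68]
[0.0275, -0.0014, -0.0003] [-1.24, 0.3, -1.68]
[0.0276, -0.0006, -0.0001] [-1.24, 0.3, -1.68]
[0.0276, 0.0002, -0.0] [-1.24, 0.3, -1.68]
[0.0276, 0.001, 0.0002] [-1.24, 0.3, -1.68]
```

play_rows([
  {"claw":255,"dp":[0.0253,-0.0109,-0.0003],"angular":[-1.24,0.3,-1.68]},
  {"claw":255,"dp":[0.0256,-0.0102,-0.0004],"angular":[-1.24,0.3,-1.68]},
  {"claw":255,"dp":[0.0259,-0.0094,-0.0005],"angular":[-1.24,0.3,-1.68]},
  {"claw":255,"dp":[0.0262,-0.0086,-0.0006],"angular":[-1.24,0.3,-1.68]},
  {"claw":255,"dp":[0.0264,-0.0079,-0.0006],"angular":[-1.24,0.3,-1.68]},
  {"claw":255,"dp":[0.0266,-0.0071,-0.0006],"angular":[-1.24,0.3,-1.68]},
  {"claw":255,"dp":[0.0268,-0.0063,-0.0006],"angular":[-1.24,0.3,-1.68]},
  {"claw":255,"dp":[0.027,-0.0055,-0.0006],"angular":[-1.24,0.3,-1.68]},
])

```text
clock: 4.35
tcp_pos: [0.5327, -0.0257, 0.2045]
orientation: [-0.065, -0.641, 0.762, 0.061]
wrist_force: [0.3, -0.1, -3.2]
finger_gap: 0.0111
```

play_rows([
  {"claw":255,"dp":[0.0272,-0.0047,-0.0006],"angular":[-1.24,0.3,-1.68]},
  {"claw":255,"dp":[0.0273,-0.0039,-0.0005],"angular":[-1.24,0.3,-1.68]},
  {"claw":255,"dp":[0.0274,-0.003,-0.0005],"angular":[-1.24,0.3,-1.68]},
  {"claw":255,"dp":[0.0275,-0.0022,-0.0004],"angular":[-1.24,0.3,-1.68]},
  {"claw":255,"dp":[0.0275,-0.0014,-0.0003],"angular":[-1.24,0.3,-1.68]},
  {"claw":255,"dp":[0.0276,-0.0006,-0.0001],"angular":[-1.24,0.3,-1.68]},
  {"claw":255,"dp":[0.0276,0.0002,0],"angular":[-1.24,0.3,-1.68]},
  {"claw":255,"dp":[0.0276,0.001,0.0002],"angular":[-1.24,0.3,-1.68]},
])

```text
clock: 5.02
tcp_pos: [0.5328, -0.2463, 0.2069]
orientation: [0.128, 0.719, -0.672, -0.121]
wrist_force: [0.2, 0.8, -2.6]
finger_gap: 0.0109
```

```bash
python3 - <<'E'
from h import *
for i in range(5): snap('wrist')
for i in range(3):
    s=env.get_state();print(s['tcp_pos'],rot(s['orientation']).as_matrix().ravel());p,d,T=snap('wrist')
print(s['joint_pos'],s['wrist_force'],s['clock'])
save('w2.png',p)
p,P=cloud('wrist'); z=P[...,2]
m=(abs(z-.07)<.008)&(P[...,1]<-.05); Q=P[m];print(len(Q),np.median(Q[:,2]))
# cover in hand: plane fit of pts in tool frame
s=env.get_state();r=rot(s['orientation']);L=r.inv().apply((P-s['tcp_pos']).reshape(-1,3)).reshape(P.shape)
hsv=cv2.cvtColor(p,cv2.COLOR_RGB2HSV)
m=(abs(L[...,2]-.014)<.012)&(abs(L[...,0])<.06)&(abs(L[...,1])<.09)&(hsv[...,1]<40)&(hsv[...,2]>120)
Q=L[m];print(len(Q),cv2.minAreaRect(Q[:,:2].astype(np.float32)))
A=np.c_[Q[:,:2],np.ones(len(Q))];print(np.linalg.lstsq(A,Q[:,2],rcond=None)[0],np.median(Q[:,2]))
E
```

```text
[ 0.5329 -0.2448  0.2065] [ 0.0649 -0.9363 -0.3452 -0.9979 -0.0612 -0.0216 -0.0009  0.3459 -0.9383]
[ 0.533  -0.2443  0.2067] [ 0.0659 -0.9363 -0.3449 -0.9978 -0.062  -0.0222 -0.0006  0.3456 -0.9384]
[ 0.533  -0.2441  0.2069] [ 0.0665 -0.9363 -0.3448 -0.9978 -0.0625 -0.0227 -0.0003  0.3455 -0.9384]
[-0.477   0.6238  0.3945  1.6469 -0.1794 -2.0867] [ 0.1601 -0.0192 -2.3155] 5.3667
62677 0.07016120805814613
27472 ((-0.0005636326968669891, -0.01858360320329666), (0.12491286545991898, 0.09038824588060379), 89.86925506591797)
[-0.0101 -0.0168  0.014 ] 0.013789362707599208
```

View pics/w2.png

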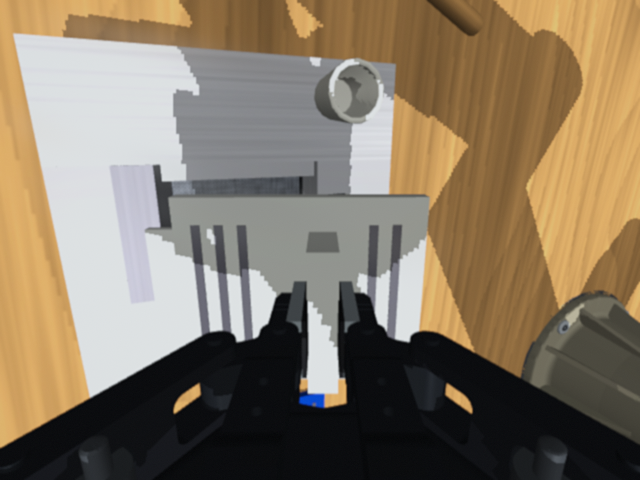

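The cover is held and tilted, with its lip at (150,232). The ledge is the violet strip at (135,230), with its free edge near x=155 px. I'll locate the ledge in both the wrist and top views, correcting the wrist camera's bias from the cover itself.

```bash
python3 - <<'E'
from h import *
W=np.array([.543,-.245,.062]);a=np.radians(183.7);X=np.array([np.cos(a),np.sin(a),0]);Y=np.array([-X[1],X[0],0])
for n in('wrist','top','side'):
    p,P=cloud(n);hsv=cv2.cvtColor(p,cv2.COLOR_RGB2HSV)
    D=P-W; wx,wy,wz=D@X,D@Y,D[...,2]
    sel=(abs(wx+72)>=0)&(wx>-.11)&(wx<-.045)&(abs(wy)<.08)&(abs(wz-.0085)<.006)
    lab=hsv[sel]
    m=sel&(hsv[...,1]>14)&(hsv[...,0]>110)&(hsv[...,0]<150)
    k,l,st,_=cv2.connectedComponentsWithStats(m.astype(np.uint8))
    if k<2: print(n,'none',np.median(lab,0));continue
    i=1+st[1:,4].argmax(); q=l==i
    print(n,st[i],'x',np.percentile(wx[q],[1,50,99]),'y',np.percentile(wy[q],[1,99]),'z',np.median(wz[q]))
    # per-y-bin max x of ledge
    for y0 in np.arange(-.035,.04,.01):
        b=q&(abs(wy-y0)<.004)
        if b.sum()>3: print('  y%.3f xmin %.4f xmax %.4f'%(y0,wx[b].min(),wx[b].max()))
    s=(abs(wz-.008)<.005)&(abs(wx)<.14)&(abs(wy)<.14)
    Q=np.c_[wx[s],wy[s]];print('  sealer',Q.min(0),Q.max(0),cv2.minAreaRect(Q.astype(np.float32)))
E
```

```text
wrist [ 110  165   51  138 4336] x [-0.0857 -0.0763 -0.0613] y [-0.0457  0.0475] z 0.009184869086010933
  y-0.035 xmin -0.0860 xmax -0.0714
  y-0.025 xmin -0.0860 xmax -0.0712
  y-0.015 xmin -0.0861 xmax -0.0714
  y-0.005 xmin -0.0859 xmax -0.0714
  y0.005 xmin -0.0859 xmax -0.0611
  y0.015 xmin -0.0860 xmax -0.0611
  y0.025 xmin -0.0858 xmax -0.0611
  y0.035 xmin -0.0858 xmax -0.0610
  sealer [-0.1228 -0.1166] [0.1188 0.1208] ((-0.001958221197128296, 0.0021230652928352356), (0.24158591032028198, 0.2374536097049713), 0.015872500836849213)
top [397 189  45  13 484] x [-0.0823 -0.0701 -0.0586] y [-0.0453  0.0455] z 0.009570578752357506
  y-0.035 xmin -0.0818 xmax -0.0585
  y-0.025 xmin -0.0809 xmax -0.0587
  y-0.015 xmin -0.0827 xmax -0.0589
  y-0.005 xmin -0.0820 xmax -0.0582
  y0.005 xmin -0.0824 xmax -0.0592
  y0.015 xmin -0.0819 xmax -0.0589
  y0.025 xmin -0.0811 xmax -0.0585
  y0.035 xmin -0.0818 xmax -0.0589
  sealer [-0.1208 -0.1204] [0.1205 0.121 ] ((-6.677955389022827e-05, 0.0002535209059715271), (0.2413332760334015, 0.2413959801197052), 0.050639934837818146)
side none [ 10.   5. 189.]
```

```bash
cat >> h.py <<'E'
a=np.radians(183.7);WX=np.array([np.cos(a),np.sin(a),0]);WY=np.array([-WX[1],WX[0],0])
W=np.array([.543,-.245,.062])-.0004*WX
def tcp_for(lx,lz,t,ly=0):
    c,s=np.cos(np.radians(t)),np.sin(np.radians(t))
    return W+WX*(lx+.079*c-.020*s)+WY*ly+np.array([0,0,lz+.079*s+.020*c])
def where():
    s=env.get_state();r=rot(s['orientation']).as_matrix();ex=r[:,1];ez=-r[:,2]
    p=np.array(s['tcp_pos'])-W
    f=lambda q:np.array([q@WX,q@WY,q[2]])*1000
    lip=f(p-.079*ex-.020*ez);far=f(p+.045*ex-.022*ez)
    print('t%.2f lip'%s['clock'],lip,'far',far,'tilt',np.degrees(np.arcsin(ex[2])),'yawerr',np.degrees(ex@WY),'roll',np.degrees(r[2,0]),'F',f(np.array(s['wrist_force']))/1000,'gap',s['finger_gap'])
E
python3 - <<'E'
from h import *
where();Rt,_=quat_tool(183.7,20)
plan(tcp_for(-.050,.014,20),Rt,8)
E
```

```text
t5.42 lip [-57.0192  -1.8436  99.0114] far [ 60.0424  -1.5627 139.9566] tilt 20.202548915735438 yawerr 0.12912478921815407 roll -0.007802905985085782 F [ 0.939   0.2885 -2.2807] gap 0.010964794924008205
[0.0002, -0.0028, 0.0103] [0.03, -0.0, 0.02]
[0.0002, -0.0028, 0.0103] [0.03, -0.0, 0.02]
[0.0002, -0.0028, 0.0103] [0.03, -0.0, 0.02]
[0.0002, -0.0028, 0.0103] [0.03, -0.0, 0.02]
[0.0002, -0.0028, 0.0103] [0.03, -0.0, 0.02]
[0.0002, -0.0028, 0.0103] [0.03, -0.0, 0.02]
[0.0002, -0.0028, 0.0103] [0.03, -0.0, 0.02]
[0.0002, -0.0028, 0.0103] [0.03, -0.0, 0.02]
```

play_rows([
  {"claw":255,"dp":[0.0002,-0.0028,0.0103],"angular":[0,0,0]},
  {"claw":255,"dp":[0.0002,-0.0028,0.0103],"angular":[0,0,0]},
  {"claw":255,"dp":[0.0002,-0.0028,0.0103],"angular":[0,0,0]},
  {"claw":255,"dp":[0.0002,-0.0028,0.0103],"angular":[0,0,0]},
  {"claw":255,"dp":[0.0002,-0.0028,0.0103],"angular":[0,0,0]},
  {"claw":255,"dp":[0.0002,-0.0028,0.0103],"angular":[0,0,0]},
  {"claw":255,"dp":[0.0002,-0.0028,0.0103],"angular":[0,0,0]},
  {"claw":255,"dp":[0.0002,-0.0028,0.0103],"angular":[0,0,0]},
])

```text
clock: 6.08
tcp_pos: [0.5256, -0.2471, 0.1204]
orientation: [0.128, 0.719, -0.673, -0.12]
wrist_force: [-0.2, 0.3, -2.4]
finger_gap: 0.011
```

```bash
python3 - <<'E'
from h import *
p,d,T=snap('side');where()
q,P=cloud('side')
save('s2.png',cv2.resize(p[190:390,260:480],None,fx=3.4,fy=3,interpolation=cv2.INTER_CUBIC))
Rt,_=quat_tool(183.7,20)
plan(tcp_for(-.050,-.001,20),Rt,8)
E
```

```text
t6.13 lip [-48.2618   0.3984   9.9739] far [68.6762  0.5906 51.2715] tilt 20.375095315240657 yawerr 0.0900713285108986 roll -0.10403288622811384 F [ 0.3524 -0.0585 -4.3747] gap 0.011142077872479955
[-0.0001, -0.0007, 0.0013] [0.05, 0.01, 0.01]
[-0.0001, -0.0007, 0.0013] [0.05, 0.01, 0.01]
[-0.0001, -0.0007, 0.0013] [0.05, 0.01, 0.01]
[-0.0001, -0.0007, 0.0013] [0.05, 0.01, 0.01]
[-0.0001, -0.0007, 0.0013] [0.05, 0.01, 0.01]
[-0.0001, -0.0007, 0.0013] [0.05, 0.01, 0.01]
[-0.0001, -0.0007, 0.0013] [0.05, 0.01, 0.01]
[-0.0001, -0.0007, 0.0013] [0.05, 0.01, 0.01]
```

View pics/s2.png

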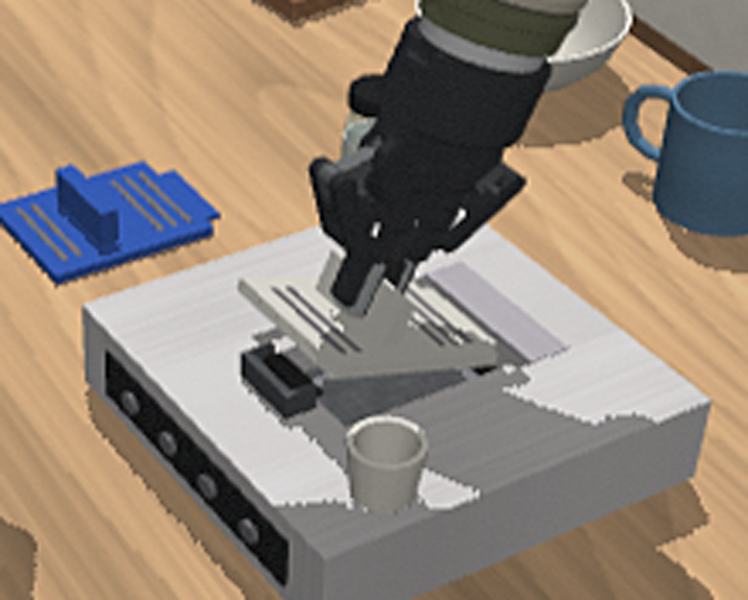

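The side view shows the tilted cover over the well, with the lip near (515,370), just short of the ledge at (510,310). The far edge clears the catch and the cup. I'll lower it slowly.

play_rows([
  {"claw":255,"dp":[0,-0.0009,0.0015],"angular":[0,0,0]},
  {"claw":255,"dp":[0,-0.0009,0.0015],"angular":[0,0,0]},
  {"claw":255,"dp":[0,-0.0009,0.0015],"angular":[0,0,0]},
  {"claw":255,"dp":[0,-0.0009,0.0015],"angular":[0,0,0]},
  {"claw":255,"dp":[0,-0.0009,0.0015],"angular":[0,0,0]},
  {"claw":255,"dp":[0,0,0],"angular":[0,0,0]},
  {"claw":255,"dp":[0,0,0],"angular":[0,0,0]},
  {"claw":255,"dp":[0,0,0],"angular":[0,0,0]},
])

```text
clock: 6.8
tcp_pos: [0.5275, -0.2471, 0.1131]
orientation: [0.128, 0.719, -0.673, -0.12]
wrist_force: [-0.1, -0.6, -3.0]
finger_gap: 0.0112
```

```bash
python3 - <<'E'
from h import *
for i in range(4): where(); snap('wrist')
Rt,_=quat_tool(183.7,20)
plan(tcp_for(-.050,-.001,20),Rt,1)
E
```

```text
t6.80 lip [-51.195    1.0075   5.0567] far [65.8637  1.1452 46.0109] tilt 20.206960117864146 yawerr 0.06306077531955441 roll 0.009503700126783952 F [ 0.0904  0.5646 -2.9652] gap 0.011175192936110393
t6.85 lip [-51.1719   0.9898   5.0515] far [65.8848  1.1304 46.0112] tilt 20.209627388887004 yawerr 0.06446111472267729 roll 0.008158352066648103 F [-0.231  -0.4308 -3.0996] gap 0.011086836882105053
t6.90 lip [-51.1794   1.0176   5.0575] far [65.88    1.1573 46.0096] tilt 20.205951698780353 yawerr 0.06397420271771238 roll 0.010432601458216907 F [ 0.5415 -0.5368 -2.6108] gap 0.010770281339829348
t6.95 lip [-51.15     0.9967   5.0149] far [65.9058  1.1372 45.9775] tilt 20.211049498081163 yawerr 0.06436568856223272 roll 0.008815581888158286 F [ 0.5677 -0.4798 -3.1291] gap 0.01090437479047407
[-0.0011, -0.0009, 0.0063] [0.21, -0.03, 0.06]
```

play_rows([
  {"claw":255,"dp":[-0.0002,-0.0002,0.0012],"angular":[0,0,0]},
  {"claw":255,"dp":[-0.0002,-0.0002,0.0012],"angular":[0,0,0]},
  {"claw":255,"dp":[-0.0002,-0.0002,0.0012],"angular":[0,0,0]},
  {"claw":255,"dp":[-0.0002,-0.0002,0.0012],"angular":[0,0,0]},
  {"claw":255,"dp":[-0.0002,-0.0002,0.0012],"angular":[0,0,0]},
  {"claw":255,"dp":[0,0,0],"angular":[0,0,0]},
  {"claw":255,"dp":[0,0,0],"angular":[0,0,0]},
  {"claw":255,"dp":[0,0,0],"angular":[0,0,0]},
])

```text
clock: 7.67
tcp_pos: [0.5262, -0.2461, 0.107]
orientation: [0.128, 0.719, -0.673, -0.12]
wrist_force: [-0.3, -0.0, -2.7]
finger_gap: 0.0114
```

```bash
python3 - <<'E'
from h import *
where(); p=snap('wrist')[0]; where()
save('w3.png',cv2.resize(p[130:330,70:330],None,fx=3,fy=3,interpolation=cv2.INTER_CUBIC))
Rt,_=quat_tool(183.7,20)
plan(tcp_for(-.0665,-.001,20),Rt,1)
E
```

```text
t7.67 lip [-49.9703  -0.0198  -1.0811] far [67.0797  0.1201 39.8979] tilt 20.21909174855997 yawerr 0.06419750927232039 roll 0.0013181793708640062 F [ 0.3063 -0.0062 -2.6826] gap 0.0114436052098172
t7.72 lip [-49.997    0.011   -1.0515] far [67.0549  0.1509 39.922 ] tilt 20.216410747862756 yawerr 0.0641498660960009 roll 0.006364058660446086 F [-0.1099 -0.3475 -3.0606] gap 0.011182767197811975
[-0.0001, -0.0154, -0.0055] [0.22, -0.03, 0.06]
```

View pics/w3.png

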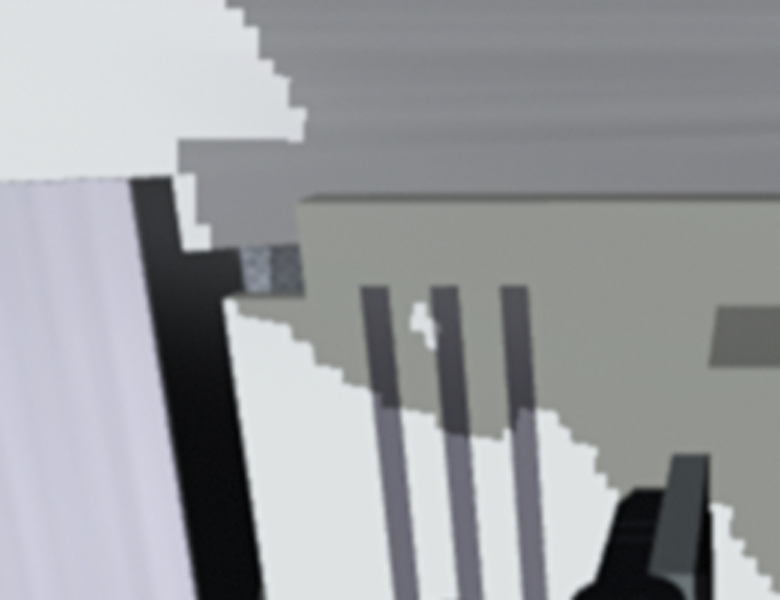

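The crop shows the lip end at x≈230, parallel to the ledge's free edge at x≈170, with the dark gap between them and no contact. I'll slide the lip under now.

play_rows([
  {"claw":255,"dp":[0,-0.0026,-0.0009],"angular":[0,0,0]},
  {"claw":255,"dp":[0,-0.0026,-0.0009],"angular":[0,0,0]},
  {"claw":255,"dp":[0,-0.0026,-0.0009],"angular":[0,0,0]},
  {"claw":255,"dp":[0,-0.0026,-0.0009],"angular":[0,0,0]},
  {"claw":255,"dp":[0,-0.0026,-0.0009],"angular":[0,0,0]},
  {"claw":255,"dp":[0,-0.0024,-0.001],"angular":[0,0,0]},
  {"claw":255,"dp":[0,0,0],"angular":[0,0,0]},
  {"claw":255,"dp":[0,0,0],"angular":[0,0,0]},
])

```text
clock: 8.38
tcp_pos: [0.5426, -0.245, 0.1067]
orientation: [0.128, 0.719, -0.673, -0.12]
wrist_force: [-0.7, -0.1, -2.5]
finger_gap: 0.0109
```

```bash
python3 - <<'E'
from h import *
snap('wrist');where();snap('wrist');where()
E
```

```text
t8.43 lip [-66.3017  -0.0816  -1.3893] far [50.7383  0.0718 39.6183] tilt 20.233107650657725 yawerr 0.07050842732016313 roll -0.003244025506158906 F [ 0.0478  0.1755 -1.1793] gap 0.011247368118917802
t8.48 lip [-66.2056  -0.1203  -1.3382] far [50.8332  0.0312 39.6727] tilt 20.234722694391515 yawerr 0.06967353541163991 roll -0.006060127685740933 F [-0.0261 -0.7543 -2.2094] gap 0.011052773224351707
```

play_rows([
  {"claw":255,"dp":[0,-0.0005,-0.0002],"angular":[0,0,0]},
  {"claw":255,"dp":[0,-0.0005,-0.0002],"angular":[0,0,0]},
  {"claw":255,"dp":[0,-0.0005,-0.0002],"angular":[0,0,0]},
  {"claw":255,"dp":[0,-0.0005,-0.0002],"angular":[0,0,0]},
  {"claw":255,"dp":[0,0,0],"angular":[0,0,0]},
  {"claw":255,"dp":[0,0,0],"angular":[0,0,0]},
  {"claw":255,"dp":[0,0,0],"angular":[0,0,0]},
  {"claw":255,"dp":[0,0,0],"angular":[0,0,0]},
])

```text
clock: 9.15
tcp_pos: [0.5446, -0.2449, 0.1069]
orientation: [0.128, 0.719, -0.673, -0.12]
wrist_force: [-0.5, 0.1, -2.5]
finger_gap: 0.011
```

```bash
python3 - <<'E'
from h import *
where();snap('wrist');where()
E
```

```text
t9.15 lip [-68.4358  -0.0802  -1.2245] far [48.611   0.0678 39.7634] tilt 20.223471354312476 yawerr 0.06800310764574016 roll -0.0013607152676357068 F [ 0.4472 -0.1423 -2.4536] gap 0.010953056551323682
t9.20 lip [-68.4002  -0.0441  -1.2253] far [48.6447  0.0977 39.7681] tilt 20.22614929208033 yawerr 0.06513942286540132 roll -0.00019124742105600933 F [-0.335  -0.5773 -2.4928] gap 0.01119427534775465
```

play_rows([
  {"claw":255,"dp":[0,-0.0004,-0.0001],"angular":[0,0,0]},
  {"claw":255,"dp":[0,-0.0004,-0.0002],"angular":[0,0,0]},
  {"claw":255,"dp":[0,-0.0003,-0.0001],"angular":[0,0,0]},
  {"claw":255,"dp":[0,0,0],"angular":[0,0,0]},
  {"claw":255,"dp":[0,0,0],"angular":[0,0,0]},
  {"claw":255,"dp":[0,0,0],"angular":[0,0,0]},
  {"claw":255,"dp":[0,0,0],"angular":[0,0,0]},
  {"claw":255,"dp":[0,0,0],"angular":[0,0,0]},
])

```text
clock: 9.87
tcp_pos: [0.5457, -0.2448, 0.1069]
orientation: [0.128, 0.719, -0.673, -0.12]
wrist_force: [-1.3, -0.4, -2.6]
finger_gap: 0.0112
```

```bash
python3 - <<'E'
from h import *
where();snap('wrist');where()
E
```

```text
t9.87 lip [-69.5239  -0.0572  -1.2337] far [47.5168  0.0851 39.7719] tilt 20.232118473609223 yawerr 0.06540257393347991 roll -0.0006294169661386154 F [ 1.336   0.3352 -2.6388] gap 0.011221101396886816
t9.92 lip [-69.4785  -0.0614  -1.2625] far [47.5588  0.0838 39.7527] tilt 20.236833471185427 yawerr 0.06680813266174127 roll -0.004118619821933554 F [ 0.934  -0.3787 -2.3974] gap 0.011220845928170431
```

play_rows([
  {"claw":255,"dp":[0,-0.0003,-0.0001],"angular":[0,0,0]},
  {"claw":255,"dp":[0,-0.0003,-0.0001],"angular":[0,0,0]},
  {"claw":255,"dp":[0,0,0],"angular":[0,0,0]},
  {"claw":255,"dp":[0,0,0],"angular":[0,0,0]},
  {"claw":255,"dp":[0,0,0],"angular":[0,0,0]},
  {"claw":255,"dp":[0,0,0],"angular":[0,0,0]},
  {"claw":255,"dp":[0,0,0],"angular":[0,0,0]},
  {"claw":255,"dp":[0,0,0],"angular":[0,0,0]},
])

```text
clock: 10.58
tcp_pos: [0.5459, -0.2448, 0.1069]
orientation: [0.128, 0.719, -0.673, -0.12]
wrist_force: [-5.1, -0.8, -1.3]
finger_gap: 0.0115
```

```bash
python3 - <<'E'
from h import *
where();snap('wrist');where()
E
```

```text
t10.58 lip [-69.7095  -0.132   -1.2263] far [47.2965  0.0172 39.8783] tilt 20.280590306959983 yawerr 0.06869748064889343 roll -0.0100482559144952 F [ 5.1095  0.5211 -1.2747] gap 0.011530035541100235
t10.63 lip [-69.7318  -0.1284  -1.2047] far [47.2766  0.0187 39.8929] tilt 20.277157749332943 yawerr 0.06769691135208843 roll -0.008184722268806139 F [4.308  0.3085 0.0485] gap 0.011215222835709642
```

Contact with the end wall is confirmed at lip x≈-69.4 mm, where my model puts it. Next I'll swing the cover down about the lip.

```bash
cat >> h.py <<'E'
def swing(ts,lxs,gaps):
    s=env.get_state(); p=np.array(s['tcp_pos']); r=rot(s['orientation'])
    for t,lx,g in zip(ts,lxs,gaps):
        k=np.radians(t); lz=g-.014*np.sin(k)+.002*np.cos(k)
        q=tcp_for(lx,lz,t); Rn,_=quat_tool(183.7,t)
        print(np.round(r.inv().apply(q-p),4).tolist(),np.round((r.inv()*Rn).as_rotvec(degrees=True),2).tolist()); p,r=q,Rn
E
python3 - <<'E'
from h import *
where();swing(np.linspace(19,11,7),[-.069]*7,[.0008]*7)
E
```

```text
t10.63 lip [-69.7318  -0.1284  -1.2047] far [47.2766  0.0187 39.8929] tilt 20.277157749332943 yawerr 0.06769691135208843 roll -0.008184722268806139 F [4.308  0.3085 0.0485] gap 0.011215222835709642
[0.0, 0.0009, 0.0026] [1.28, -0.02, 0.07]
[-0.0, 0.0005, 0.0015] [1.33, 0.0, -0.0]
[-0.0, 0.0005, 0.0015] [1.33, -0.0, 0.0]
[-0.0, 0.0005, 0.0015] [1.33, 0.0, 0.0]
[0.0, 0.0005, 0.0015] [1.33, -0.0, 0.0]
[-0.0, 0.0005, 0.0015] [1.33, 0.0, -0.0]
[-0.0, 0.0005, 0.0015] [1.33, -0.0, 0.0]
```

play_rows([
  {"claw":255,"dp":[0,0.0009,0.0022],"angular":[1.28,0,0]},
  {"claw":255,"dp":[0,0.0005,0.0015],"angular":[1.33,0,0]},
  {"claw":255,"dp":[0,0.0005,0.0015],"angular":[1.33,0,0]},
  {"claw":255,"dp":[0,0.0005,0.0015],"angular":[1.33,0,0]},
  {"claw":255,"dp":[0,0.0005,0.0015],"angular":[1.33,0,0]},
  {"claw":255,"dp":[0,0.0005,0.0015],"angular":[1.33,0,0]},
  {"claw":255,"dp":[0,0.0005,0.0015],"angular":[1.33,0,0]},
  {"claw":255,"dp":[0,0,0],"angular":[0,0,0]},
])

```text
clock: 11.3
tcp_pos: [0.5394, -0.2452, 0.0971]
orientation: [0.069, 0.727, -0.681, -0.065]
wrist_force: [-1.2, 1.2, -3.2]
finger_gap: 0.0111
```

```bash
python3 - <<'E'
from h import *
snap('wrist');where();snap('wrist');where()
swing(np.linspace(10,6,5),[-.069]*5,[.0005]*5)
E
```

```text
t11.35 lip [-69.8884  -0.1137   0.7277] far [52.2437  0.0053 22.2617] tilt 10.923494191416713 yawerr 0.05479615187537778 roll -0.0007414674148771863 F [ 2.278  -0.8636 -2.9992] gap 0.011547469528016628
t11.40 lip [-69.8922  -0.1104   0.674 ] far [52.2238  0.0308 22.2995] tilt 10.966393652469673 yawerr 0.06506019176281708 roll -0.001259627186068198 F [ 3.1119 -0.3888 -2.8206] gap 0.011176282094109652
[0.0, 0.0011, 0.0021] [0.97, -0.01, 0.07]
[0.0, 0.0004, 0.0011] [1.0, 0.0, 0.0]
[-0.0, 0.0004, 0.0011] [1.0, 0.0, 0.0]
[0.0, 0.0004, 0.0011] [1.0, 0.0, -0.0]
[-0.0, 0.0004, 0.0011] [1.0, -0.0, -0.0]
```

play_rows([
  {"claw":255,"dp":[0,0.0011,0.0012],"angular":[1,0,0]},
  {"claw":255,"dp":[0,0.0004,0.0013],"angular":[1,0,0]},
  {"claw":255,"dp":[0,0.0004,0.0013],"angular":[1,0,0]},
  {"claw":255,"dp":[0,0.0004,0.0013],"angular":[1,0,0]},
  {"claw":255,"dp":[0,0.0004,0.0011],"angular":[1,0,0]},
  {"claw":255,"dp":[0,0,0],"angular":[0,0,0]},
  {"claw":255,"dp":[0,0,0],"angular":[0,0,0]},
  {"claw":255,"dp":[0,0,0],"angular":[0,0,0]},
])

```text
clock: 12.07
tcp_pos: [0.5366, -0.2458, 0.092]
orientation: [0.038, 0.729, -0.683, -0.035]
wrist_force: [2.5, 0.3, -0.6]
finger_gap: 0.0109
```

```bash
python3 - <<'E'
from h import *
where();snap('wrist');where()
swing(np.linspace(5,2,4),[-.069]*4,[.0003]*4)
E
```

```text
t12.07 lip [-69.7084   0.3181   2.0662] far [53.8458  0.4592 12.7591] tilt 5.870358375292918 yawerr 0.06437145499685348 roll 0.045183380467951846 F [-2.5148 -0.0998 -0.6112] gap 0.010925317989036067
t12.12 lip [-69.6811   0.2729   1.9658] far [53.8693  0.4293 12.7026] tilt 5.890718988558288 yawerr 0.07147926680141974 roll 0.040648342541551356 F [-2.0564  0.1907  0.1388] gap 0.010883127859489632
[-0.0004, 0.0009, 0.0022] [0.89, -0.05, 0.07]
[-0.0, 0.0004, 0.0011] [1.0, 0.0, -0.0]
[0.0, 0.0004, 0.0011] [1.0, 0.0, 0.0]
[-0.0, 0.0003, 0.0011] [1.0, -0.0, 0.0]
```

play_rows([
  {"claw":255,"dp":[0,0.0007,0.0014],"angular":[1,0,0]},
  {"claw":255,"dp":[0,0.0003,0.0014],"angular":[1,0,0]},
  {"claw":255,"dp":[0,0.0003,0.0014],"angular":[1,0,0]},
  {"claw":255,"dp":[0,0.0003,0.0014],"angular":[1,0,0]},
  {"claw":255,"dp":[0,0,0],"angular":[0,0,0]},
  {"claw":255,"dp":[0,0,0],"angular":[0,0,0]},
  {"claw":255,"dp":[0,0,0],"angular":[0,0,0]},
  {"claw":255,"dp":[0,0,0],"angular":[0,0,0]},
])

```text
clock: 12.78
tcp_pos: [0.5336, -0.2456, 0.0861]
orientation: [0.013, 0.73, -0.683, -0.012]
wrist_force: [0.7, 0.3, -0.5]
finger_gap: 0.0112
```

```bash
python3 - <<'E'
from h import *
where();snap('wrist');where()
swing([1,0],[-.069]*2,[.000]*2)
E
```

```text
t12.78 lip [-68.3929  -0.0766   1.347 ] far [55.601   0.0589  3.6932] tilt 2.0080478115997553 yawerr 0.06267387877599764 roll -0.004256930262914843 F [-0.6978 -0.2532 -0.4778] gap 0.011175903232774865
t12.83 lip [-68.4455  -0.0696   1.3396] far [55.5484  0.0705  3.6827] tilt 2.006640055939788 yawerr 0.06484124167904501 roll -0.0067931603389836965 F [-0.5166 -0.452  -0.3149] gap 0.011244806873791254
[-0.0, -0.0002, 0.001] [1.01, 0.01, 0.06]
[-0.0, 0.0003, 0.0011] [1.0, 0.0, 0.0]
```

play_rows([
  {"claw":255,"dp":[0,-0.0003,0.0006],"angular":[0.5,0,0]},
  {"claw":255,"dp":[0,0,0.0006],"angular":[0.5,0,0]},
  {"claw":255,"dp":[0,0,0.0006],"angular":[0.5,0,0]},
  {"claw":255,"dp":[0,0,0.0006],"angular":[0.5,0,0]},
  {"claw":255,"dp":[0,0,0],"angular":[0,0,0]},
  {"claw":255,"dp":[0,0,0],"angular":[0,0,0]},
  {"claw":255,"dp":[0,0,0],"angular":[0,0,0]},
  {"claw":255,"dp":[0,0,0],"angular":[0,0,0]},
])

```text
clock: 13.5
tcp_pos: [0.534, -0.2457, 0.0842]
orientation: [-0.0, 0.73, -0.683, 0.0]
wrist_force: [-1.1, 0.0, 5.2]
finger_gap: 0.0112
```

```bash
python3 - <<'E'
from h import *
where();snap('wrist');where()
E
```

```text
t13.50 lip [-69.5846   0.042    2.2178] far [54.414   0.1869  0.1373] tilt -0.03721218861496846 yawerr 0.06657461480760117 roll 0.02210046402115821 F [ 1.1364 -0.0775  5.175 ] gap 0.011237830938530369
t13.55 lip [-69.5947   0.0747   2.2692] far [54.4039  0.2137  0.1857] tilt -0.038560104198082944 yawerr 0.06380165134065481 roll 0.024526443323755583 F [ 1.0591 -1.2081  6.3746] gap 0.011310935221485584
```

play_rows([
  {"claw":255,"dp":[0,0,0.0004],"angular":[0.2,0,0]},
  {"claw":255,"dp":[0,0,0.0003],"angular":[0.2,0,0]},
  {"claw":255,"dp":[0,0,0],"angular":[0,0,0]},
  {"claw":255,"dp":[0,0,0],"angular":[0,0,0]},
  {"claw":255,"dp":[0,0,0],"angular":[0,0,0]},
  {"claw":255,"dp":[0,0,0],"angular":[0,0,0]},
  {"claw":255,"dp":[0,0,0],"angular":[0,0,0]},
  {"claw":255,"dp":[0,0,0],"angular":[0,0,0]},
])

```text
clock: 14.22
tcp_pos: [0.534, -0.2457, 0.0842]
orientation: [-0.003, 0.73, -0.683, 0.003]
wrist_force: [-2.3, 1.8, 10.1]
finger_gap: 0.011
```

```bash
python3 - <<'E'
from h import *
where();p=snap('wrist')[0];where();q=snap('side')[0];t=snap('top')[0]
f=lambda a,s:cv2.resize(a,s,interpolation=cv2.INTER_CUBIC)
save('c4.png',np.hstack([f(q[235:355,300:420],(400,400)),f(t[165:295,355:490],(400,400))]))
E
```

```text
t14.22 lip [-69.741    0.0422   2.7771] far [54.2398  0.2027 -0.1793] tilt -0.4419714017115449 yawerr 0.07345139678495179 roll 0.04399928124834176 F [ 2.2301 -1.9291 10.0838] gap 0.010975294273562227
t14.27 lip [-69.7632   0.0243   2.78  ] far [54.2174  0.1882 -0.1832] tilt -0.44506241395041723 yawerr 0.07502563213666158 roll 0.04464102440763362 F [ 2.6519 -2.0028 10.575 ] gap 0.01135337199367277
```

View pics/c4.png

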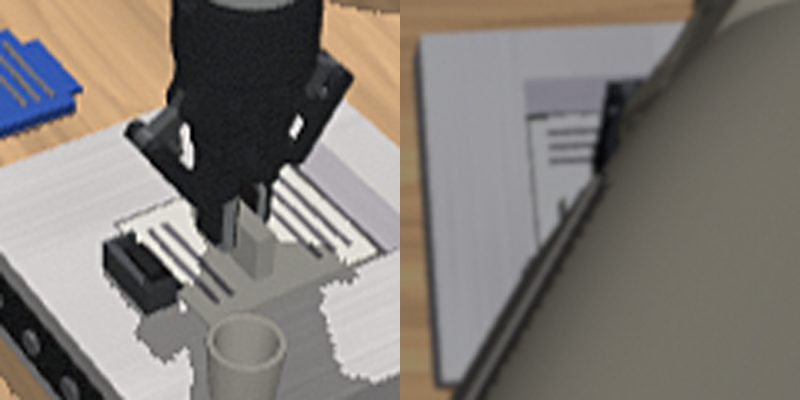

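The side view shows the cover flush in the well, catch block at (140,275). I'll release with a small opening, so the fingers stay clear of the catch, and then check.

play_rows([
  {"claw":255,"dp":[0,0,-0.0005],"angular":[-0.3,0,0]},
  {"claw":165,"dp":[0,0,-0.0003],"angular":[0,0,0]},
  {"claw":165,"dp":[0,0,0],"angular":[0,0,0]},
  {"claw":165,"dp":[0,0,0],"angular":[0,0,0]},
  {"claw":165,"dp":[0,0,0],"angular":[0,0,0]},
  {"claw":165,"dp":[0,0,-0.005],"angular":[0,0,0]},
  {"claw":165,"dp":[0,0,-0.015],"angular":[0,0,0]},
  {"claw":165,"dp":[0,0,-0.02],"angular":[0,0,0]},
])

```text
clock: 15.03
tcp_pos: [0.5328, -0.2448, 0.1226]
orientation: [-0.001, 0.73, -0.683, -0.001]
wrist_force: [0.1, -0.5, -0.5]
finger_gap: 0.0299
```

play_rows([
  {"claw":165,"dp":[0,0,-0.025],"angular":[0,0,0]},
  {"claw":165,"dp":[0,0,-0.025],"angular":[0,0,0]},
  {"claw":165,"dp":[0,0,-0.02],"angular":[0,0,0]},
  {"claw":165,"dp":[0,0,-0.02],"angular":[0,0,0]},
  {"claw":165,"dp":[0,0,-0.01],"angular":[0,0,0]},
  {"claw":165,"dp":[0,0,0],"angular":[0,0,0]},
  {"claw":165,"dp":[0,0,0],"angular":[0,0,0]},
  {"claw":165,"dp":[0,0,0],"angular":[0,0,0]},
])

```text
clock: 15.7
tcp_pos: [0.5332, -0.2453, 0.2224]
orientation: [-0.001, 0.73, -0.683, -0.0]
wrist_force: [0.1, -0.1, -0.3]
finger_gap: 0.03
```

```bash
python3 - <<'E'
from h import *
where();w=snap('wrist')[0];q=snap('side')[0];save('w5full.png',w)
f=lambda a,s:cv2.resize(a,s,interpolation=cv2.INTER_CUBIC)
save('c5.png',np.hstack([f(q[235:355,300:420],(400,400)),f(w,(400,300))[:,:] if 0 else np.vstack([f(w,(400,300)),np.zeros((100,400,3),np.uint8)])]))
for n in('wrist','side'):
    p,P=cloud(n);D=P-W;wx,wy,wz=D@WX,D@WY,D[...,2]
    b=(abs(wy)<.043)
    for x0,x1 in((-.053,-.03),(-.03,-.005),(.02,.035),(.035,.048),(.052,.06),(.065,.078)):
        m=b&(wx>x0)&(wx<x1)&(wz>-.04)&(wz<.03)
        if x0>.05: m&=abs(wy)<.012
        print(n,x0,m.sum(),'z med',np.round(np.median(wz[m])*1000,2),np.round(np.percentile(wz[m],[10,90])*1000,1))
E
```

```text
t15.70 lip [-68.8456  -0.4716 140.4135] far [ 55.1529  -0.323  138.324 ] tilt -0.04135336074641433 yawerr 0.06980012040974631 roll -0.07007881911465458 F [-0.1317  0.0659 -0.2715] gap 0.030007887193249087
wrist -0.053 2827 z med 8.31 [7.4 9.2]
wrist -0.03 3076 z med 8.22 [7.3 9.1]
wrist 0.02 1835 z med 8.2 [7.3 9.1]
wrist 0.035 1586 z med 8.18 [7.3 9.1]
wrist 0.052 341 z med 20.85 [16.4 22.9]
wrist 0.065 478 z med 24.08 [ 9.5 26.5]
side -0.053 398 z med 8.4 [ 6.6 10.5]
side -0.03 316 z med 8.48 [ 6.5 10.2]
side 0.02 277 z med 8.61 [ 6.6 10.3]
side 0.035 241 z med 8.41 [ 6.8 10.3]
side 0.052 7 z med 21.42 [19.5 22.9]
side 0.065 68 z med 23.87 [19.2 26.4]
```

View pics/c5.png

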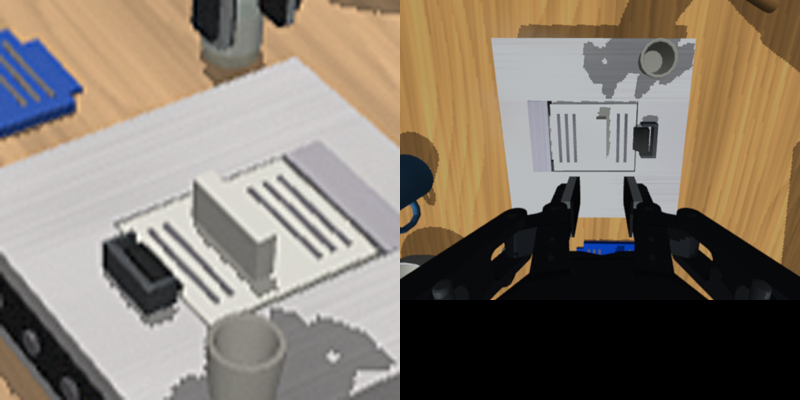

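Released, the plate top reads 8.2 mm above the seat along its whole length, so it's flush. Last check is whether the catch tip lies over the plate edge.

```bash
python3 - <<'E'
from h import *
p,P=cloud('wrist');D=P-W;wx,wy,wz=D@WX,D@WY,D[...,2]
g=p.max(2)
m=(g<90)&(abs(wy)<.02)&(wx>.035)&(wx<.09)&(wz>.005)
for y0 in(-.012,-.006,0,.006,.012):
    b=m&(abs(wy-y0)<.003); print(y0,'min x',np.round(np.sort(wx[b])[:4]*1000,1),'z there',np.round(wz[b][np.argsort(wx[b])[:4]]*1000,1),'max x',np.round(wx[b].max()*1000,1))
l=(p[...,2].astype(int)-p[...,1]>4)&(abs(wy)<.04)&(wx>-.1)&(wx<-.05)&(abs(wz-.009)<.004)
print('ledge max x',np.percentile(wx[l],99)*1000)
v,u=np.where(m);print(u.min(),u.max(),v.min(),v.max())
c=p[v.min()-25:v.max()+25,u.min()-40:u.max()+30];save('c6.png',cv2.resize(c,None,fx=6,fy=6,interpolation=cv2.INTER_CUBIC)[:600,:800])
E
```

```text
-0.012 min x [43.5 43.5 43.6 43.7] z there [204.6 206.  204.3 205.1] max x 76.5
-0.006 min x [40.7 40.7 40.8 40.8] z there [206.4 207.3 207.4 207.2] max x 76.3
0 min x [39.2 39.4 39.5 39.5] z there [207.8 206.1 206.9 206.6] max x 76.5
0.006 min x [35. 35. 35. 35.] z there [172.  181.4 160.9 165.6] max x 76.9
0.012 min x [35. 35. 35. 35.] z there [202.3 244.4 198.5 244.9] max x 76.5
ledge max x -60.75169083401149
373 639 197 479
```

View pics/c6.png

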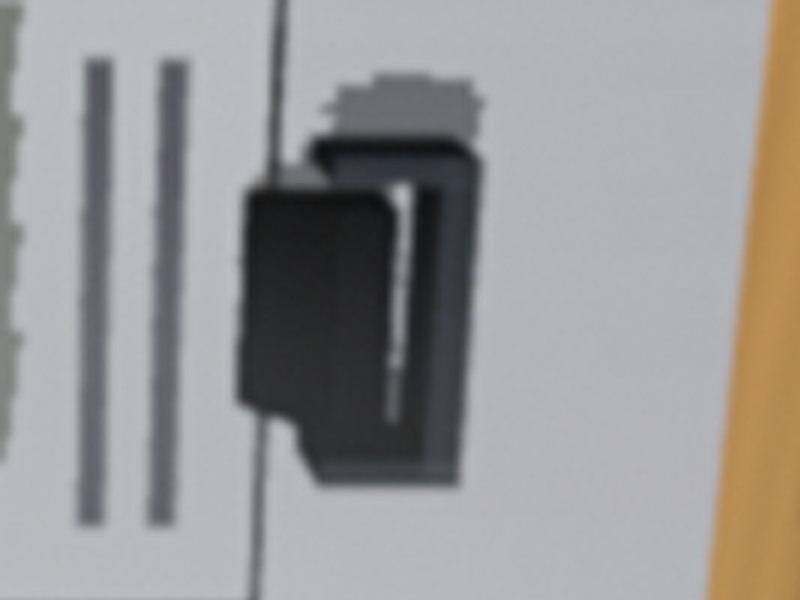

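The close crop shows the catch tip at x≈240, inside the plate's edge line at x≈268, so it has snapped over the cover. Handing in.

```bash
python3 -c "
from h import *
print(env.get_state()['clock'],env.hand_in())"
```

```text
the job is handed in; nothing more can be done
15.8 None
```

The white filter cover is back on the vacuum sealer, flush and latched, and the job was handed in at 15.8 s; no verdict was reported.

- **What I did:** I picked the cover up by its rib and tilted it 20°. I slid the lip about 7 to 10 mm under the ledge, until it lightly touched the end wall at about 5 N. Then I swung it down, pressed with about 12 N, released and rose clear.
- **Seating:** After release, the plate's top read 8.2–8.6 mm above the seat along its whole length (8 mm is nominal), so it lies flat.
- **Catch:** In the last close-up, the catch tip lies over the cover's edge. My numeric check of the tip position failed because it picked up the dark gripper fingers, so this rests on the picture alone.
- **Camera disagreement:** The wrist camera disagreed with the top camera by about 2 mm along the cover's length. I corrected for it from the held cover, and the end-wall contact confirmed the correction.
- **Bystanders:** The arm stayed clear of the jar and the cup, and neither showed any sign of moving. I did not measure their positions at the end.

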